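# Put the large calibration weight away in the touch-latch drawer

### The job

Put the largest of the three steel calibration weights away: push the closed front of the little weight cabinet's drawer inward until its touch latch lets go and the drawer springs out, stand the weight upright and right down in the big round well of the drawer, then push the drawer shut until it latches and stays shut by itself. Feel for the latch and push gently: never press on the cabinet or its drawer with more than about 12 N, and do not drop the weight into the drawer. Leave everything else on the bench where it is.

Things in the scene. Friction and masses are not known exactly. Their poses are not given: they have to be found in the camera images.
- cabinet: low grey cabinet fixed to the bench, 160 mm deep (its x) x 170 mm wide (its y) x 92 mm high, origin at the centre of its underside; its open face looks to its own -x, roughly to the robot, and is filled by the white drawer front
- drawer (a joint): drawer travel, m, along the cabinet's -x: 0 = latched shut, 0.08 = fully out, below 0 = pressed in. To open: press from 0 to the hard end stop, hidden anywhere 8 to 21 mm in, and let back: it springs out after the pusher to 0.08. To shut: press from 0.08 past 0 to the same stop and let back: it settles at 0. A press ending more than 0.5 mm before the stop may leave the latch as it was
- drawer_front (a point): centre of the outer face of the drawer front, a plain white block without a handle, 156 mm wide, 76 mm high (6 to 82 mm above the bench), 28 mm thick, standing 24 mm proud of the cabinet when latched; moves with the drawer; axes as the cabinet's (x inward). A slow push takes 1 N at 0.08, 2.5 N at 0, 3 to 5 N beyond 0, plus 10 N per m/s. Keep 100 mm before it clear as it springs out
- drawer_well (a point): centre of the floor of the large round well in the black drawer tray, 19 mm above the bench, 64 mm inward of the front's outer face; moves with the drawer. Well 43 mm across, chamfered, 10 mm deep (tray top at 29 mm). Two smaller wells 47 mm to its +y and -y stay empty. Tray has no side walls. The cabinet roof clears the seated weight. When out, the well is 40 mm before the cabinet
- weight_large_center (a point): middle (30 mm above its underside) of the largest calibration weight, 500 g: plain steel cylinder 40 mm across and 50 mm high with a knob 15 mm across and 10 mm high on top, z up; it stands on the bench
- weight_large: the same largest weight; origin at the centre of its underside
- weight_mid: the middle-sized calibration weight, steel cylinder 30 mm across and 46 mm high with its knob, 200 g; origin at the centre of its underside; a bystander
- weight_small: the smallest calibration weight, steel cylinder 24 mm across and 36 mm high with its knob, 100 g; origin at the centre of its underside; a bystander
- vial: small amber glass vial with a white cap, 27 mm across, 58 mm high; origin at the centre of its underside; a bystander
- beaker: empty clear glass beaker, 70 mm across, 95 mm high; origin at the centre of its underside; a bystander
- mortar: white porcelain mortar with its pestle, 96 mm across, about 70 mm high over the pestle, which stands out towards its own -x; origin at the centre of its underside; a bystander
- phone: black phone lying flat, 150 mm x 74 mm x 9 mm, long along its own x; origin at the centre of its underside; a bystander

How it is judged (in metres and radians):
On the way, in this order (a step that is already met when the one before it is completed fails the run):
1. the touch latch is released and the drawer has sprung out (value of joint drawer above 0.07 m), for 0.2 s.
2. the large weight stands released in the large well while the drawer is out (horizontal distance between weight_large_center and drawer_well below 0.004 m and z of weight_large_center in the frame of drawer_well between 0.027 and 0.033 m and angle between weight_large_center's own z axis and vertical below 0.06 rad and contact force between the fingers and weight_large below 0.1 N and value of joint drawer above 0.06 m), for 0.2 s.
At the end, for the whole second after the job is handed in: the drawer is latched shut by itself (within 2 mm of 0) with the large weight standing still and upright (within 0.06 rad) right down in the large well (centre within 4 mm of the well's, height within 3 mm), released (horizontal distance between weight_large_center and drawer_well below 0.004 m and z of weight_large_center in the frame of drawer_well between 0.027 and 0.033 m and angle between weight_large_center's own z axis and vertical below 0.06 rad and contact force between the fingers and weight_large below 0.1 N and value of joint drawer between -0.002 and 0.002 m and linear speed of weight_large below 0.02 m/s); the robot touches nothing.
It fails at once if the robot presses on the cabinet or its drawer with more than 12.5 N (contact force between any of the arm, the fingers and cabinet above 12.5 N).
It fails at once if the weight is dropped or slammed into the drawer or cabinet (more than 60 N) (contact force between weight_large and cabinet above 60 N).
It fails at once if another thing on the bench is shifted by more than 15 mm or tipped (distance of any of weight_mid, weight_small, vial, beaker, mortar, phone from where it was at the start of the episode above 0.015 m or angle between any of weight_mid, weight_small, vial, beaker, mortar, phone's own z axis and vertical above 0.3 rad).
It also fails if it takes over 72 s, if anything falls off the work surface, if the arm or the gripper's body presses on something with over 40 N, if the wrist force passes 120 N, or if a joint passes its speed limit or range.

### The arm

A 7-joint arm with a two-finger parallel gripper is mounted at the origin on the work surface. World frame = base frame: x ahead of the robot, y to its left, z up, the work surface at z = 0. Lengths are in mm, angles in rad, forces in N, time in s.
With the tool pointing down it reaches from about 400 to 875 mm from the base axis. Payload 4.4 kg.
Tool frame: the origin (TCP) lies on the centre line of the jaws, within the pads' length; the fingertips stand 11 mm ahead of it and the grasp point (between the pads) lies 8 mm behind it (ctrl.tips_ahead is the distance from the TCP to the fingertips, in mm); z points along the fingers, y is the line along which they close (so a half turn about z gives the same grasp; the last joint's range is limited). The gripper opens to 85 mm and grips with 20 to 120 N. Pads are 22 mm wide; open, the fingers measure 114 mm over their backs; the gripper's body (76 mm by 85 mm) begins 54 mm behind the grasp point. The pads swing forward as they close: fully open they stand 13 mm farther back than shut.
Start: joints at [-1.187, 0.628, 0.038, 1.517, -0.027, 0.996, -0.02], TCP at [282.59, 585.372, 242.313] pointing down, gripper open.
Joint ranges: [-3.06, 3.06], [-0.37, 2.12], [-1.25, 1.32], [0.18, 2.47], [-1.1, 4.24], [0.23, 1.98], [-2.94, 2.94]. Speed limits (rad/s): [2.57, 2.57, 3.14, 3.14, 3.14, 3.14, 3.14].

### API

Orientations are given as [roll, pitch, yaw] about the fixed x, y, z axes, in that order (R = Rz(yaw) Ry(pitch) Rx(roll)).
In Python, from cell import ctrl, eyes, job gives the robot as it stands. The module is installed in compiled form; this text tells all that it offers.
- The arm moves only by the tool carry_out, never from a script. Its argument "moves" is a list of rows, each an object of numbers: "tx", "ty", "tz": the shift along the tool's x, y, z as a fraction of full scale; "twist": the turn about the tool's z as a fraction of full scale; "fingers": the opening, from 0 (shut) to 1 (fully open). In form: [{"tx": .., "ty": .., "tz": .., "twist": .., "fingers": ..}, ...]. A call has 1 to 12 rows; each row shifts and turns the commanded pose from where the row before left it, along the tool's axes as they then stand; what a row does not reach is not made up. Full scale, the value 1, is 0.3 m for a shift and pi rad for a turn. A row lasts 1/8 s, in which the tool goes at most 62.5 mm and 10.7 degrees, less where a joint would pass 70% of its speed; a pose out of reach is approached as far as the arm can. A call with a number of a shift or a turn outside -1 to 1 is refused whole. A call with a gripper value outside its range is refused whole. The fingers move at their own pace and stop on an object; the grip force is fixed at half the most. Time passes only in rows, so rows that do not move let the fingers close. It gives the time, the measured TCP pose, the force, the opening and the grip force at its end, in the units of the state.
- ctrl.read_state(): the state, without advancing time (a new reading comes with each control period).
- eyes.get_image(name): name is "side" or "top" or "wrist"; returns a dict with "color" (400x640x3 uint8, blue, green, red), "fovy" (degrees; the focal length in pixels is half the picture's height over the tangent of half this angle, whatever the lens; pixels are square), "cx", "cy" (the principal point, pixels), "world_from_camera" (4x4, takes a point from camera to world coordinates). Camera axes: x right, y up, looking along -z (the intrinsics and any distortion apply to the point x, -y, -z); pixel columns grow to the right and rows downward; lengths in mm; the calibration is good to about 2 mm. A picture is of the moment at which its call begins. There is no depth.
- job.finish_job(): hands the job in; it is judged then, once.
The state is a dict: "clock": time; "qpos": joint angles; "qd": joint speeds; "tau": joint torques, N m; "eef_pos": TCP position; "tool_rot": TCP orientation; "force": force on the tool from outside, world axes, zero at the start; "torque": the same for the moment, N m; "width": finger opening in mm; "gripper_force": force on a finger pad.
Only numpy, scipy, OpenCV 4.12 (cv2) and the standard library are available. Lean on these libraries where they do the work, as an engineer would, in place of code of your own. Each camera call takes 0.05 s, during which the arm holds its last target. There are 200 camera calls.

## Working session

There is one attempt and no reset: what is moved stays moved. The work goes in short steps, Python scripts to look and compute and a tool call to move; the robot and the scene stay as the last step left them, time stands still between calls to the robot, and variables do not carry over. Pictures are saved under pics/ and viewed, at most 10 in all, crops included, and the job is handed in when it is done.

Besides the shell and the picture viewer there is one more tool, called after "Call:" by a JSON object that holds its "api" and its "payload", one argument or row to a line. carry_out: Moves the arm, as the interface text tells. Its arguments: {"type":"object","properties":{"moves":{"type":"array","items":{"type":"object","properties":{"tx":{"type":"number","minimum":-1,"maximum":1},"ty":{"type":"number","minimum":-1,"maximum":1},"tz":{"type":"number","minimum":-1,"maximum":1},"twist":{"type":"number","minimum":-1,"maximum":1},"fingers":{"type":"number"}}}}},"required":["moves"]}

```bash
mkdir -p pics; python3 - <<'E'
from cell import ctrl,eyes
import cv2,numpy as np
print(ctrl.read_state(), ctrl.tips_ahead)
for n in ["side","top"]:
    i=eyes.get_image(n); cv2.imwrite(f"pics/{n}0.png",i["color"]); print(n,{k:v for k,v in i.items() if k!="color"})
E
```

```text
{'clock': 0.0, 'qpos': array([-1.18677049,  0.62931929,  0.03846455,  1.51838009, -0.02699818,
        0.99628539, -0.01999573]), 'qd': array([ 0.0008388 ,  0.00018611,  0.00026421, -0.00024768,  0.00031043,
        0.00033467,  0.00063038]), 'tau': array([ 4.62803018e-04, -5.63410699e+01,  1.22599114e+00, -1.93440807e+01,
        1.09496748e-02,  1.05620432e-02,  9.18709333e-06]), 'eef_pos': array([282.34914001, 584.8028136 , 241.40300089]), 'tool_rot': array([-3.13971955e+00,  3.83367809e-05,  2.69175355e+00]), 'force': array([-0.64170893,  0.32973962, -0.339436  ]), 'torque': array([-0.05289284, -0.05563761,  0.03417025]), 'gripper_force': 0.0, 'width': 85.4532242433467} 11.0
side {'fovy': 45.03781712684463, 'cx': 319.6993909263613, 'cy': 197.13656060335018, 'world_from_camera': array([[ 9.98276795e-01,  2.13430230e-02, -5.46618386e-02,
         4.94732832e+02],
       [-5.62231511e-02,  6.14641227e-01, -7.86800559e-01,
        -1.00239948e+03],
       [ 1.68047171e-02,  7.88518001e-01,  6.14782046e-01,
         8.00712349e+02],
       [ 0.00000000e+00,  0.00000000e+00,  0.00000000e+00,
         1.00000000e+00]])}
top {'fovy': 57.30924474576008, 'cx': 321.6115637198038, 'cy': 196.1923004169069, 'world_from_camera': array([[ 1.11994379e-02,  9.96563320e-01, -8.20738858e-02,
         5.03183304e+02],
       [-9.99868048e-01,  1.01950029e-02, -1.26470697e-02,
        -5.38745234e+01],
       [-1.17668623e-02,  8.22046961e-02,  9.96545999e-01,
         1.09954222e+03],
       [ 0.00000000e+00,  0.00000000e+00,  0.00000000e+00,
         1.00000000e+00]])}
```

View pics/top0.png

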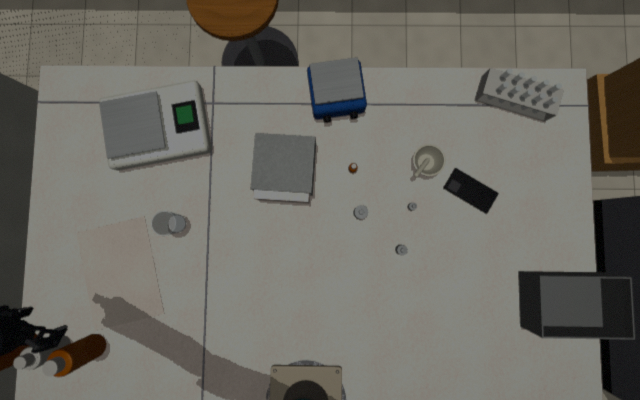

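View pics/side0.png

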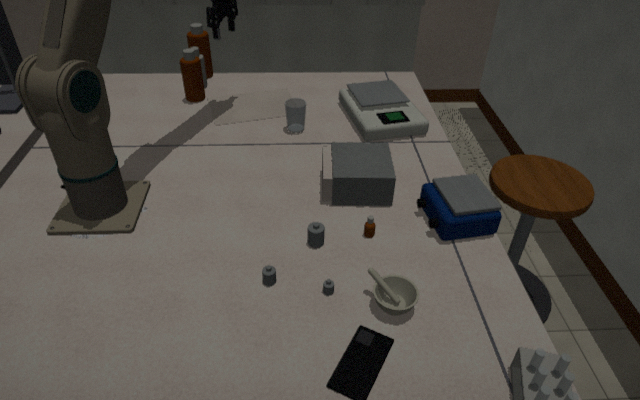

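Top view: the cabinet is at about (284,165) with its white front along row ~197. The large weight is at (361,212), mid (401,250), small (412,206), vial (352,168). I'll zoom in next.

```bash
cat > h.py <<'E'
import numpy as np,cv2
from cell import ctrl,eyes
def cam(n,save=None):
    i=eyes.get_image(n)
    if save: cv2.imwrite(f"pics/{save}.png",i["color"])
    return i
def ray(i,u,v,z):
    f=200/np.tan(np.radians(i["fovy"]/2)); T=i["world_from_camera"]
    d=T[:3,:3]@np.array([(u-i["cx"])/f,-(v-i["cy"])/f,-1]); o=T[:3,3]
    return o+d*(z-o[2])/d[2]
def proj(i,p):
    f=200/np.tan(np.radians(i["fovy"]/2)); T=i["world_from_camera"]
    c=T[:3,:3].T@(np.array(p)-T[:3,3]); return i["cx"]+f*c[0]/-c[2], i["cy"]-f*c[1]/-c[2]
def st():
    s=ctrl.read_state(); print({k:np.round(s[k],3) for k in ("clock","eef_pos","tool_rot","force","width","gripper_force","qpos")})
E
python3 - <<'E'
from h import *
i=cam("top"); c=i["color"][120:265,240:435]
cv2.imwrite("pics/z.png",cv2.resize(np.clip(c*1.6,0,255).astype(np.uint8),None,fx=4,fy=4,interpolation=cv2.INTER_CUBIC))
E
```

```text
(no output)
```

View pics/z.png

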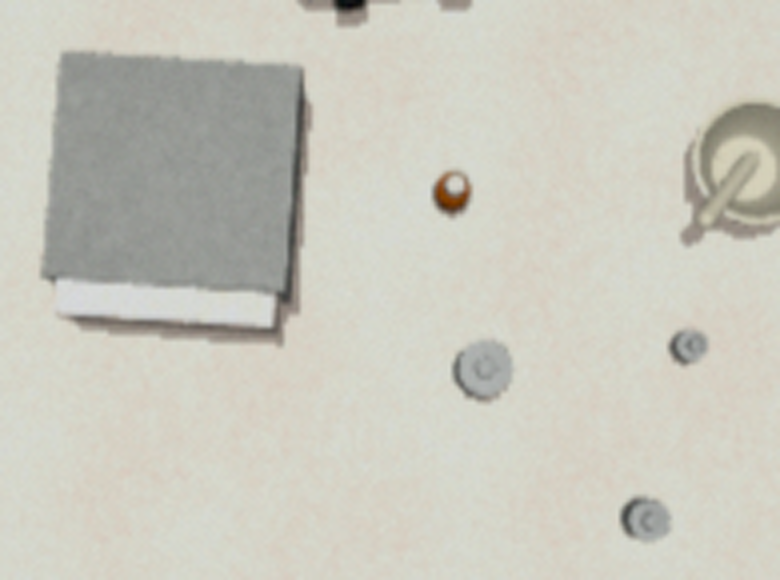

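Zoomed view: roof corners (62,52), (303,66), (284,292), (42,277); the front's outer top edge runs (57,315)-(274,329); the large weight's knob is at (485,368).

```bash
python3 - <<'E'
from h import *
i=cam("top")
g=lambda x,y,z: ray(i,240+x/4-.4,120+y/4-.4,z)
R=[g(62,52,92),g(303,66,92),g(284,292,92),g(42,277,92)]
for r in R: print(r.round(1))
print("size",np.linalg.norm(R[0]-R[1]),np.linalg.norm(R[1]-R[2]))
a,b=g(57,315,82),g(274,329,82); print("front",a.round(1),b.round(1),np.linalg.norm(a-b))
c=sum(R)/4; print("centre",c)
l=(R[0]+R[1]-R[2]-R[3]);print("yaw x",np.arctan2(l[1],l[0])); w=R[0]+R[3]-R[1]-R[2]; print("yaw from y",np.arctan2(-w[0],w[1])); w=a-b;print(np.arctan2(-w[0],w[1]))
print("wt",g(485,368,60),"mid",g(649,520,46),"small",g(691,346,36),"vial",g(455,183,58))
st()
E
```

```text
[763.5 147.7  92. ]
[754.9 -21.7  92. ]
[595.8 -10.5  92. ]
[604.6 157.5  92. ]
size 169.6102333368551 159.42853188864274
front [579.  148.3  82. ] [570.8  -3.5  82. ] 152.03696238495465
centre [679.67553442  68.25752411  92.        ]
yaw x -0.06557216528709893
yaw from y -0.05136794766913678
-0.05410182934917889
wt [ 546.08400792 -152.4833039    60.        ] mid [ 439.7346782  -270.64811163   46.        ] small [ 564.62986705 -303.93623967   36.        ] vial [ 678.79088384 -130.83637772   58.        ]
{'clock': np.float64(0.2), 'eef_pos': array([282.434, 585.06 , 241.736]), 'tool_rot': array([-3.14 ,  0.   ,  2.692]), 'force': array([ 0.592,  0.88 , -0.277]), 'width': np.float64(85.301), 'gripper_force': np.float64(0.0), 'qpos': array([-1.187,  0.629,  0.038,  1.518, -0.027,  0.996, -0.02 ])}
```

Call:
{"api": "carry_out", "payload": {
  "moves": [
    {"twist": -0.0417,"fingers": 0},
    {"twist": -0.0417,"fingers": 0},
    {"twist": -0.0417,"fingers": 0},
    {"tx": -0.07,"ty": -0.15,"fingers": 0},
    {"tx": -0.07,"ty": -0.15,"fingers": 0},
    {"tx": -0.07,"ty": -0.15,"fingers": 0},
    {"tx": -0.07,"ty": -0.15,"fingers": 0},
    {"tx": -0.07,"ty": -0.15,"fingers": 0},
    {"tx": -0.07,"ty": -0.15,"fingers": 0},
    {"tx": -0.07,"ty": -0.15,"fingers": 0},
    {"tx": -0.07,"ty": -0.15,"fingers": 0},
    {"tx": -0.07,"ty": -0.15,"fingers": 0}
  ]
}}

```text
validation failed for argument at $.mo...
```

Call:
{"api": "carry_out", "payload": {
  "moves": [
    {"tx": 0,"ty": 0,"tz": 0,"twist": -0.0417,"fingers": 0},
    {"tx": 0,"ty": 0,"tz": 0,"twist": -0.0417,"fingers": 0},
    {"tx": 0,"ty": 0,"tz": 0,"twist": -0.0417,"fingers": 0},
    {"tx": -0.07,"ty": -0.15,"tz": 0,"twist": 0,"fingers": 0},
    {"tx": -0.07,"ty": -0.15,"tz": 0,"twist": 0,"fingers": 0},
    {"tx": -0.07,"ty": -0.15,"tz": 0,"twist": 0,"fingers": 0},
    {"tx": -0.07,"ty": -0.15,"tz": 0,"twist": 0,"fingers": 0},
    {"tx": -0.07,"ty": -0.15,"tz": 0,"twist": 0,"fingers": 0},
    {"tx": -0.07,"ty": -0.15,"tz": 0,"twist": 0,"fingers": 0},
    {"tx": -0.07,"ty": -0.15,"tz": 0,"twist": 0,"fingers": 0}
  ]
}}

```text
clock: 1.45
eef_pos: [412.0, 261.0, 242.4]
tool_rot: [3.141, 0.0, 3.085]
force: [1.0, -0.2, -0.3]
width: -0.1
gripper_force: 0.0
```

Call:
{"api": "carry_out", "payload": {
  "moves": [
    {"tx": -0.095,"ty": -0.118,"tz": 0,"twist": 0,"fingers": 0},
    {"tx": -0.095,"ty": -0.118,"tz": 0,"twist": 0,"fingers": 0},
    {"tx": -0.095,"ty": -0.118,"tz": 0,"twist": 0,"fingers": 0},
    {"tx": -0.095,"ty": -0.118,"tz": 0,"twist": 0,"fingers": 0},
    {"tx": -0.095,"ty": -0.118,"tz": 0,"twist": 0,"fingers": 0},
    {"tx": 0,"ty": 0,"tz": 0.15,"twist": 0,"fingers": 0},
    {"tx": 0,"ty": 0,"tz": 0.15,"twist": 0,"fingers": 0},
    {"tx": 0,"ty": 0,"tz": 0.15,"twist": 0,"fingers": 0},
    {"tx": 0,"ty": 0,"tz": 0.15,"twist": 0,"fingers": 0},
    {"tx": 0,"ty": 0,"tz": 0,"twist": 0,"fingers": 0},
    {"tx": 0,"ty": 0,"tz": 0,"twist": 0,"fingers": 0}
  ]
}}

```text
clock: 2.82
eef_pos: [544.6, 77.8, 63.5]
tool_rot: [3.141, 0.002, 3.085]
force: [0.2, -0.1, 1.3]
width: 0.0
gripper_force: 0.0
```

```bash
python3 - <<'E'
from h import *
i=cam("wrist","w1"); cam("side","s1"); st()
a=cv2.imread("pics/w1.png");b=cv2.imread("pics/s1.png")[100:250,230:450]
b=cv2.resize(b,None,fx=2.6,fy=2.6,interpolation=3); a=cv2.resize(a,None,fx=.33,fy=.33)
o=np.zeros((390+133,572,3),np.uint8); o[:b.shape[0],:b.shape[1]]=b[:390,:572]; o[-a.shape[0]:,:a.shape[1]]=a
cv2.imwrite("pics/c1.png",np.clip(o*1.6,0,255).astype(np.uint8))
E
```

```text
{'clock': np.float64(2.925), 'eef_pos': array([545.219,  77.986,  64.326]), 'tool_rot': array([3.141, 0.004, 3.085]), 'force': array([-0.52 ,  0.304, -0.139]), 'width': np.float64(0.167), 'gripper_force': np.float64(0.0), 'qpos': array([-0.176,  0.748, -0.026,  1.936,  0.04 ,  0.454,  1.282])}
```

View pics/c1.png

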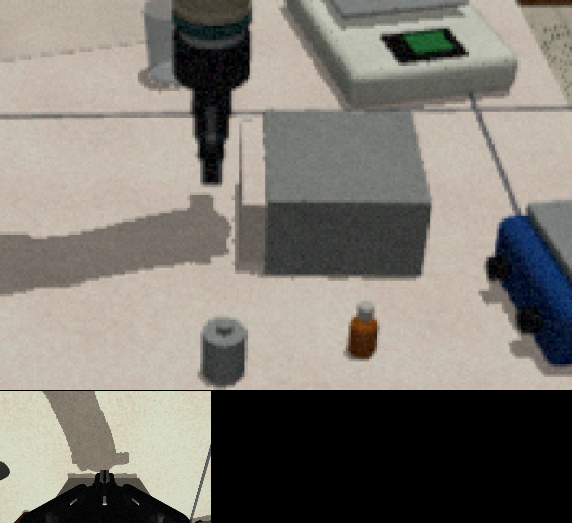

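The side view shows the closed fingertips about 20 mm before the white front, centred and clear. Next is a slow approach.

Call:
{"api": "carry_out", "payload": {
  "moves": [
    {"tx": -0.013,"ty": 0,"tz": 0,"twist": 0,"fingers": 0},
    {"tx": -0.013,"ty": 0,"tz": 0,"twist": 0,"fingers": 0},
    {"tx": -0.013,"ty": 0,"tz": 0,"twist": 0,"fingers": 0},
    {"tx": -0.013,"ty": 0,"tz": 0,"twist": 0,"fingers": 0},
    {"tx": -0.003,"ty": 0,"tz": 0,"twist": 0,"fingers": 0},
    {"tx": -0.003,"ty": 0,"tz": 0,"twist": 0,"fingers": 0},
    {"tx": 0,"ty": 0,"tz": 0,"twist": 0,"fingers": 0}
  ]
}}

```text
clock: 3.8
eef_pos: [561.0, 76.8, 62.2]
tool_rot: [-3.142, -0.0, 3.085]
force: [-0.3, 0.2, -0.1]
width: 0.1
gripper_force: 0.0
```

Call:
{"api": "carry_out", "payload": {
  "moves": [
    {"tx": -0.003,"ty": 0,"tz": 0,"twist": 0,"fingers": 0},
    {"tx": -0.003,"ty": 0,"tz": 0,"twist": 0,"fingers": 0},
    {"tx": 0,"ty": 0,"tz": 0,"twist": 0,"fingers": 0}
  ]
}}

```text
clock: 4.18
eef_pos: [562.9, 76.6, 62.3]
tool_rot: [3.142, 0.0, 3.085]
force: [0.0, 0.1, 1.0]
width: -0.0
gripper_force: 0.0
```

Call:
{"api": "carry_out", "payload": {
  "moves": [
    {"tx": -0.003,"ty": 0,"tz": 0,"twist": 0,"fingers": 0},
    {"tx": -0.003,"ty": 0,"tz": 0,"twist": 0,"fingers": 0},
    {"tx": 0,"ty": 0,"tz": 0,"twist": 0,"fingers": 0}
  ]
}}

```text
clock: 4.55
eef_pos: [564.7, 76.5, 62.3]
tool_rot: [3.142, 0.0, 3.085]
force: [0.1, 0.6, 0.2]
width: -0.1
gripper_force: 0.0
```

Call:
{"api": "carry_out", "payload": {
  "moves": [
    {"tx": -0.003,"ty": 0,"tz": 0,"twist": 0,"fingers": 0},
    {"tx": -0.003,"ty": 0,"tz": 0,"twist": 0,"fingers": 0},
    {"tx": 0,"ty": 0,"tz": 0,"twist": 0,"fingers": 0}
  ]
}}

```text
clock: 4.92
eef_pos: [565.7, 76.5, 62.2]
tool_rot: [-3.141, -0.001, 3.085]
force: [-2.1, 0.4, 1.2]
width: -0.2
gripper_force: 1.3
```

Call:
{"api": "carry_out", "payload": {
  "moves": [
    {"tx": -0.003,"ty": 0,"tz": 0,"twist": 0,"fingers": 0},
    {"tx": -0.003,"ty": 0,"tz": 0,"twist": 0,"fingers": 0},
    {"tx": 0,"ty": 0,"tz": 0,"twist": 0,"fingers": 0}
  ]
}}

```text
clock: 5.3
eef_pos: [568.2, 76.3, 62.2]
tool_rot: [-3.142, -0.0, 3.085]
force: [-3.0, -0.1, 0.9]
width: -0.2
gripper_force: 1.2
```

Call:
{"api": "carry_out", "payload": {
  "moves": [
    {"tx": -0.003,"ty": 0,"tz": 0,"twist": 0,"fingers": 0},
    {"tx": -0.003,"ty": 0,"tz": 0,"twist": 0,"fingers": 0},
    {"tx": 0,"ty": 0,"tz": 0,"twist": 0,"fingers": 0}
  ]
}}

```text
clock: 5.68
eef_pos: [570.2, 76.2, 62.2]
tool_rot: [3.142, 0.0, 3.085]
force: [-2.0, 0.8, 0.2]
width: 0.2
gripper_force: 1.1
```

Call:
{"api": "carry_out", "payload": {
  "moves": [
    {"tx": -0.003,"ty": 0,"tz": 0,"twist": 0,"fingers": 0},
    {"tx": -0.003,"ty": 0,"tz": 0,"twist": 0,"fingers": 0},
    {"tx": 0,"ty": 0,"tz": 0,"twist": 0,"fingers": 0}
  ]
}}

```text
clock: 6.05
eef_pos: [571.9, 76.1, 62.2]
tool_rot: [3.142, 0.0, 3.085]
force: [-2.2, 0.3, -0.4]
width: -0.0
gripper_force: 1.1
```

Call:
{"api": "carry_out", "payload": {
  "moves": [
    {"tx": -0.003,"ty": 0,"tz": 0,"twist": 0,"fingers": 0},
    {"tx": 0,"ty": 0,"tz": 0,"twist": 0,"fingers": 0}
  ]
}}

```text
clock: 6.3
eef_pos: [572.8, 76.0, 62.2]
tool_rot: [-3.142, -0.0, 3.085]
force: [-2.6, 0.4, -0.6]
width: 0.2
gripper_force: 1.2
```

Call:
{"api": "carry_out", "payload": {
  "moves": [
    {"tx": -0.003,"ty": 0,"tz": 0,"twist": 0,"fingers": 0},
    {"tx": 0,"ty": 0,"tz": 0,"twist": 0,"fingers": 0}
  ]
}}

```text
clock: 6.55
eef_pos: [573.7, 76.0, 62.2]
tool_rot: [3.142, -0.0, 3.085]
force: [-2.6, 0.5, 0.2]
width: -0.1
gripper_force: 1.2
```

Call:
{"api": "carry_out", "payload": {
  "moves": [
    {"tx": -0.002,"ty": 0,"tz": 0,"twist": 0,"fingers": 0},
    {"tx": 0,"ty": 0,"tz": 0,"twist": 0,"fingers": 0}
  ]
}}

```text
clock: 6.8
eef_pos: [574.3, 76.0, 62.2]
tool_rot: [3.142, -0.0, 3.085]
force: [-3.3, 0.0, -0.9]
width: -0.3
gripper_force: 1.2
```

Call:
{"api": "carry_out", "payload": {
  "moves": [
    {"tx": -0.002,"ty": 0,"tz": 0,"twist": 0,"fingers": 0},
    {"tx": 0,"ty": 0,"tz": 0,"twist": 0,"fingers": 0}
  ]
}}

```text
clock: 7.05
eef_pos: [574.9, 76.0, 62.2]
tool_rot: [3.142, -0.0, 3.085]
force: [-2.7, 0.2, -0.8]
width: 0.1
gripper_force: 1.2
```

Call:
{"api": "carry_out", "payload": {
  "moves": [
    {"tx": -0.002,"ty": 0,"tz": 0,"twist": 0,"fingers": 0},
    {"tx": 0,"ty": 0,"tz": 0,"twist": 0,"fingers": 0}
  ]
}}

```text
clock: 7.3
eef_pos: [575.5, 76.0, 62.3]
tool_rot: [3.142, -0.0, 3.085]
force: [-2.5, 0.5, -1.5]
width: 0.1
gripper_force: 1.2
```

Call:
{"api": "carry_out", "payload": {
  "moves": [
    {"tx": -0.002,"ty": 0,"tz": 0,"twist": 0,"fingers": 0},
    {"tx": 0,"ty": 0,"tz": 0,"twist": 0,"fingers": 0}
  ]
}}

```text
clock: 7.55
eef_pos: [576.0, 75.9, 62.2]
tool_rot: [3.142, -0.0, 3.085]
force: [-2.6, -0.8, -1.5]
width: -0.2
gripper_force: 1.3
```

Call:
{"api": "carry_out", "payload": {
  "moves": [
    {"tx": -0.002,"ty": 0,"tz": 0,"twist": 0,"fingers": 0},
    {"tx": -0.001,"ty": 0,"tz": 0,"twist": 0,"fingers": 0},
    {"tx": 0,"ty": 0,"tz": 0,"twist": 0,"fingers": 0}
  ]
}}

```text
clock: 7.92
eef_pos: [576.9, 75.9, 62.2]
tool_rot: [3.142, -0.0, 3.085]
force: [-2.3, 0.4, -2.0]
width: -0.3
gripper_force: 1.4
```

Call:
{"api": "carry_out", "payload": {
  "moves": [
    {"tx": -0.002,"ty": 0,"tz": 0,"twist": 0,"fingers": 0},
    {"tx": 0,"ty": 0,"tz": 0,"twist": 0,"fingers": 0}
  ]
}}

```text
clock: 8.18
eef_pos: [577.6, 75.8, 62.3]
tool_rot: [3.142, -0.0, 3.085]
force: [-2.9, -0.3, -1.5]
width: 0.0
gripper_force: 1.4
```

Call:
{"api": "carry_out", "payload": {
  "moves": [
    {"tx": -0.002,"ty": 0,"tz": 0,"twist": 0,"fingers": 0},
    {"tx": -0.001,"ty": 0,"tz": 0,"twist": 0,"fingers": 0},
    {"tx": 0,"ty": 0,"tz": 0,"twist": 0,"fingers": 0}
  ]
}}

```text
clock: 8.55
eef_pos: [578.4, 75.8, 62.3]
tool_rot: [3.142, -0.0, 3.085]
force: [-2.2, 0.3, -1.9]
width: -0.2
gripper_force: 1.4
```

Call:
{"api": "carry_out", "payload": {
  "moves": [
    {"tx": -0.002,"ty": 0,"tz": 0,"twist": 0,"fingers": 0},
    {"tx": 0,"ty": 0,"tz": 0,"twist": 0,"fingers": 0}
  ]
}}

```text
clock: 8.8
eef_pos: [579.1, 75.7, 62.3]
tool_rot: [3.142, 0.0, 3.085]
force: [-3.4, -0.1, -2.0]
width: 0.5
gripper_force: 1.4
```

Call:
{"api": "carry_out", "payload": {
  "moves": [
    {"tx": -0.002,"ty": 0,"tz": 0,"twist": 0,"fingers": 0},
    {"tx": -0.001,"ty": 0,"tz": 0,"twist": 0,"fingers": 0},
    {"tx": 0,"ty": 0,"tz": 0,"twist": 0,"fingers": 0}
  ]
}}

```text
clock: 9.18
eef_pos: [579.9, 75.7, 62.3]
tool_rot: [3.142, 0.0, 3.085]
force: [-2.2, 0.7, -2.3]
width: -0.3
gripper_force: 1.4
```

Call:
{"api": "carry_out", "payload": {
  "moves": [
    {"tx": -0.002,"ty": 0,"tz": 0,"twist": 0,"fingers": 0},
    {"tx": 0,"ty": 0,"tz": 0,"twist": 0,"fingers": 0}
  ]
}}

```text
clock: 9.43
eef_pos: [580.5, 75.7, 62.3]
tool_rot: [3.142, -0.0, 3.085]
force: [-3.1, 0.7, -1.0]
width: 0.2
gripper_force: 1.5
```

Call:
{"api": "carry_out", "payload": {
  "moves": [
    {"tx": -0.002,"ty": 0,"tz": 0,"twist": 0,"fingers": 0},
    {"tx": -0.001,"ty": 0,"tz": 0,"twist": 0,"fingers": 0},
    {"tx": 0,"ty": 0,"tz": 0,"twist": 0,"fingers": 0}
  ]
}}

```text
clock: 9.8
eef_pos: [580.6, 75.6, 62.3]
tool_rot: [-3.141, -0.002, 3.085]
force: [-4.5, 0.7, 0.7]
width: -0.1
gripper_force: 2.6
```

Call:
{"api": "carry_out", "payload": {
  "moves": [
    {"tx": -0.002,"ty": 0,"tz": 0,"twist": 0,"fingers": 0},
    {"tx": 0,"ty": 0,"tz": 0,"twist": 0,"fingers": 0}
  ]
}}

```text
clock: 10.05
eef_pos: [580.7, 75.6, 62.3]
tool_rot: [-3.141, -0.003, 3.085]
force: [-6.7, 1.3, 1.0]
width: -0.2
gripper_force: 3.2
```

The stop is at x≈580.6, 15 mm in. Letting it back.

Call:
{"api": "carry_out", "payload": {
  "moves": [
    {"tx": 0.15,"ty": 0,"tz": 0,"twist": 0,"fingers": 0},
    {"tx": 0.15,"ty": 0,"tz": 0,"twist": 0,"fingers": 0},
    {"tx": 0.15,"ty": 0,"tz": 0,"twist": 0,"fingers": 0},
    {"tx": 0,"ty": 0,"tz": -0.13,"twist": 0,"fingers": 0},
    {"tx": 0,"ty": 0,"tz": -0.13,"twist": 0,"fingers": 1},
    {"tx": 0,"ty": 0,"tz": -0.13,"twist": 0,"fingers": 1}
  ]
}}

```text
clock: 10.8
eef_pos: [449.8, 83.4, 181.5]
tool_rot: [3.14, 0.006, 3.084]
force: [0.1, 0.3, -0.5]
width: 35.7
gripper_force: 0.0
```

```bash
python3 - <<'E'
from h import *
st()
i=cam("top"); c=i["color"][120:265,240:435]
cv2.imwrite("pics/z2.png",cv2.resize(np.clip(c*1.6,0,255).astype(np.uint8),None,fx=4,fy=4,interpolation=cv2.INTER_CUBIC))
E
```

```text
{'clock': np.float64(10.8), 'eef_pos': array([449.795,  83.402, 181.548]), 'tool_rot': array([3.14 , 0.006, 3.084]), 'force': array([ 0.148,  0.266, -0.545]), 'width': np.float64(35.665), 'gripper_force': np.float64(0.0), 'qpos': array([-0.226,  0.451, -0.027,  2.106,  0.022,  0.579,  1.245])}
```

View pics/z2.png

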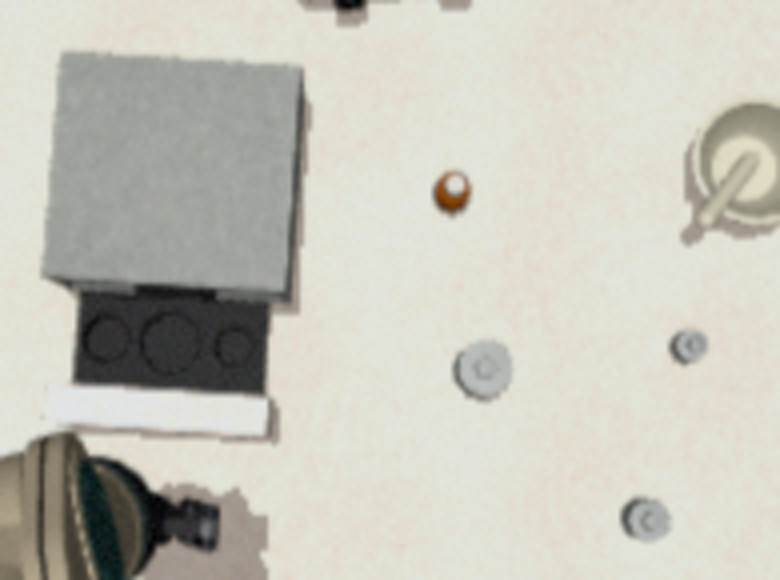

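The drawer is out, with the big well at zoomed (170,342); the weight is unmoved at (485,368). Next I go above the weight.

Call:
{"api": "carry_out", "payload": {
  "moves": [
    {"tx": -0.063,"ty": -0.128,"tz": 0,"twist": 0,"fingers": 1},
    {"tx": -0.063,"ty": -0.128,"tz": 0,"twist": 0,"fingers": 1},
    {"tx": -0.063,"ty": -0.128,"tz": 0,"twist": 0,"fingers": 1},
    {"tx": -0.063,"ty": -0.128,"tz": 0,"twist": 0,"fingers": 1},
    {"tx": -0.063,"ty": -0.128,"tz": 0,"twist": 0,"fingers": 1},
    {"tx": -0.063,"ty": -0.128,"tz": 0,"twist": 0,"fingers": 1},
    {"tx": 0,"ty": 0,"tz": 0,"twist": 0,"fingers": 1},
    {"tx": 0,"ty": 0,"tz": 0,"twist": 0,"fingers": 1}
  ]
}}

```text
clock: 11.85
eef_pos: [548.2, -153.3, 179.6]
tool_rot: [-3.142, 0.002, 3.084]
force: [-0.4, 0.8, 0.7]
width: 85.5
gripper_force: 0.0
```

```bash
python3 - <<'E'
from h import *
st()
i=cam("top"); g=lambda x,y,z: ray(i,240+x/4-.4,120+y/4-.4,z)
print("well",g(170,342,29),g(106,338,29),g(234,347,29),"front",(g(50,425,82)+g(268,438,82))/2)
w=cam("wrist"); im=w["color"].copy()
print(w["world_from_camera"].round(3))
for p in [(546,-152.5,60),(546,-152.5,50),(546,-152.5,0)]:
    u=proj(w,p); print(u)
cv2.imwrite("pics/w2.png",np.clip(im*1.4,0,255).astype(np.uint8))
E
```

```text
{'clock': np.float64(11.85), 'eef_pos': array([ 548.219, -153.285,  179.574]), 'tool_rot': array([-3.142e+00,  2.000e-03,  3.084e+00]), 'force': array([-0.432,  0.821,  0.745]), 'width': np.float64(85.487), 'gripper_force': np.float64(0.0), 'qpos': array([ 0.253,  0.589, -0.045,  1.813,  0.037,  0.738,  1.702])}
well [563.95241049  75.30761651  29.        ] [566.39661    122.39001427  29.        ] [560.77840019  28.28285354  29.        ] front [498.72201456  75.39596383  82.        ]
[[ 5.50000e-02 -9.52000e-01 -3.00000e-01  4.71632e+02]
 [ 9.98000e-01  5.20000e-02  1.70000e-02 -1.48364e+02]
 [-1.00000e-03 -3.00000e-01  9.54000e-01  3.10982e+02]
 [ 0.00000e+00  0.00000e+00  0.00000e+00  1.00000e+00]]
(np.float64(316.7238280288515), np.float64(193.6982595379142))
(np.float64(316.72567946888), np.float64(190.6492141790303))
(np.float64(316.7332757892172), np.float64(178.139208501087))
```

View pics/w2.png

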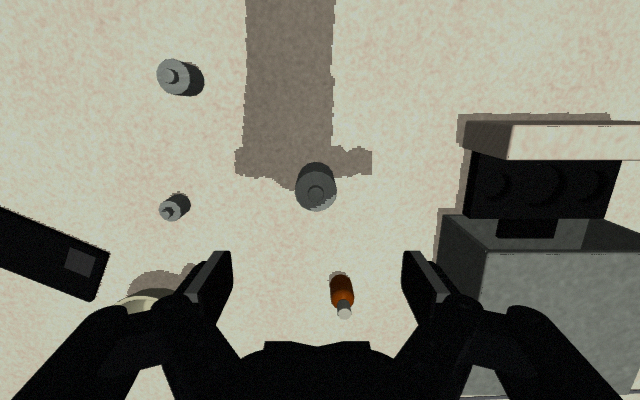

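The wrist view shows the knob at (315.5,194) against a predicted (316.7,193.7), so the weight's position is confirmed.

Call:
{"api": "carry_out", "payload": {
  "moves": [
    {"tx": 0.007,"ty": 0.002,"tz": 0.12,"twist": 0,"fingers": 1},
    {"tx": 0,"ty": 0,"tz": 0.12,"twist": 0,"fingers": 1},
    {"tx": 0,"ty": 0,"tz": 0.12,"twist": 0,"fingers": 1},
    {"tx": 0,"ty": 0,"tz": 0.12,"twist": 0,"fingers": 1},
    {"tx": 0,"ty": 0,"tz": 0.01,"twist": 0,"fingers": 1},
    {"tx": 0,"ty": 0,"tz": 0,"twist": 0,"fingers": 1},
    {"tx": 0,"ty": 0,"tz": 0,"twist": 0,"fingers": 1}
  ]
}}

```text
clock: 12.82
eef_pos: [546.5, -152.6, 33.9]
tool_rot: [-3.141, 0.003, 3.085]
force: [-0.1, -0.0, 0.7]
width: 85.1
gripper_force: 0.0
```

Call:
{"api": "carry_out", "payload": {
  "moves": [
    {"tx": 0,"ty": 0,"tz": 0,"twist": 0,"fingers": 0.3},
    {"tx": 0,"ty": 0,"tz": 0,"twist": 0,"fingers": 0.3},
    {"tx": 0,"ty": 0,"tz": 0,"twist": 0,"fingers": 0.3},
    {"tx": 0,"ty": 0,"tz": 0,"twist": 0,"fingers": 0.3},
    {"tx": 0,"ty": 0,"tz": 0,"twist": 0,"fingers": 0.3},
    {"tx": 0,"ty": 0,"tz": 0,"twist": 0,"fingers": 0.3}
  ]
}}

```text
clock: 13.58
eef_pos: [545.6, -152.9, 33.1]
tool_rot: [-3.141, 0.001, 3.084]
force: [-1.0, -1.1, 5.5]
width: 38.4
gripper_force: 59.8
```

Call:
{"api": "carry_out", "payload": {
  "moves": [
    {"tx": 0,"ty": 0,"tz": -0.05,"twist": 0,"fingers": 0.3},
    {"tx": 0,"ty": 0,"tz": -0.13,"twist": 0,"fingers": 0.3},
    {"tx": 0,"ty": 0,"tz": -0.13,"twist": 0,"fingers": 0.3},
    {"tx": 0,"ty": 0.06,"tz": -0.03,"twist": 0,"fingers": 0.3},
    {"tx": -0.002,"ty": 0.117,"tz": 0,"twist": 0,"fingers": 0.3},
    {"tx": -0.002,"ty": 0.117,"tz": 0,"twist": 0,"fingers": 0.3},
    {"tx": -0.002,"ty": 0.117,"tz": 0,"twist": 0,"fingers": 0.3},
    {"tx": -0.002,"ty": 0.117,"tz": 0,"twist": 0,"fingers": 0.3},
    {"tx": -0.002,"ty": 0.117,"tz": 0,"twist": 0,"fingers": 0.3},
    {"tx": -0.002,"ty": 0.117,"tz": 0,"twist": 0,"fingers": 0.3},
    {"tx": 0,"ty": 0,"tz": 0,"twist": 0,"fingers": 0.3},
    {"tx": 0,"ty": 0,"tz": 0,"twist": 0,"fingers": 0.3}
  ]
}}

```text
clock: 15.08
eef_pos: [560.4, 76.2, 133.2]
tool_rot: [-3.141, -0.003, 3.086]
force: [-0.3, -0.1, -5.1]
width: 38.0
gripper_force: 61.8
```

```bash
python3 - <<'E'
from h import *
st()
w=cam("wrist"); im=w["color"]
t=cam("side"); print(t is not None)
for p in [(560,75.1,29),(564,75.3,29)]: print(proj(w,p))
b=cv2.resize(t["color"][100:250,230:450],(440,300),interpolation=3)
im=np.clip(im*1.0,0,255).astype(np.uint8)
o=np.zeros((600,640,3),np.uint8); o[:300]=im[:300]; o[300:600,:440]=b
np.save("w3.npy",w["color"])
cv2.imwrite("pics/w3.png",np.clip(o*1.6,0,255).astype(np.uint8))
E
```

```text
{'clock': np.float64(15.075), 'eef_pos': array([560.433,  76.16 , 133.158]), 'tool_rot': array([-3.141e+00, -3.000e-03,  3.086e+00]), 'force': array([-0.323, -0.064, -5.119]), 'width': np.float64(37.999), 'gripper_force': np.float64(61.78), 'qpos': array([-0.182,  0.653, -0.004,  1.855,  0.004,  0.636,  1.327])}
True
(np.float64(315.7275767432492), np.float64(201.07487475882402))
(np.float64(316.21990382446637), np.float64(205.50697775643965))
```

View pics/w3.png

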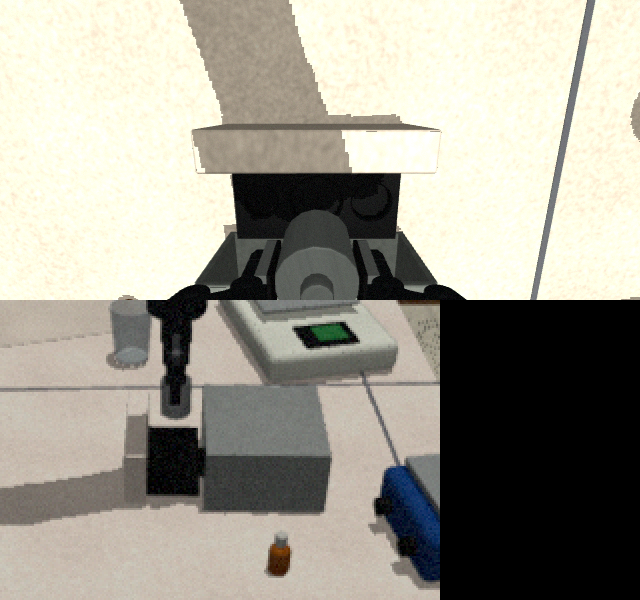

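The wrist view shows the weight hanging upright over the tray, the drawer front at rows 130-172, and the right small well at about (370,200). I'll crop in to measure.

```bash
python3 - <<'E'
import numpy as np,cv2
w=np.load("w3.npy")[110:320,185:450].astype(float)/255
cv2.imwrite("pics/w4.png",cv2.resize((255*np.clip(w,0,1)**.4).astype(np.uint8),None,fx=2.8,fy=2.8,interpolation=3))
E
```

```text
(no output)
```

View pics/w4.png

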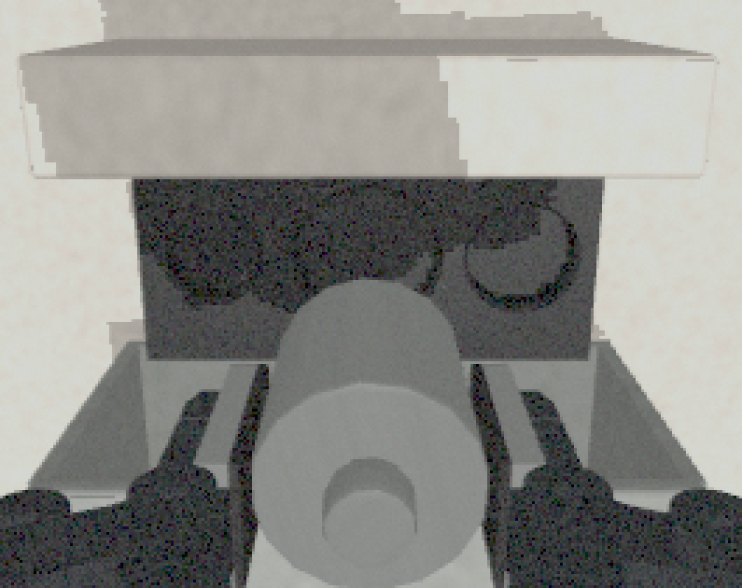

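Crop: front top corners outer (20,55), (718,55) and inner (34,178), (703,178); +y small well (522,250); knob top (369,528); body-top ellipse centre (370,485).

```bash
python3 - <<'E'
from h import *
w=cam("wrist"); st()
g=lambda x,y,z: ray(w,185+x/2.8-.3,110+y/2.8-.3,z)
ex=np.array([.9984,-.0565,0]); ey=np.array([.0565,.9984,0])
o1,o2,i1,i2=g(20,55,82),g(718,55,82),g(34,178,82),g(703,178,82)
print(np.linalg.norm(o1-o2),np.linalg.norm(i1-i2),((i1+i2)-(o1+o2))@ex/2)
d=o2-o1; print("yaw",np.arctan2(-d[0],d[1]))
print("well via outer",(o1+o2)/2+64*ex,"via inner",(i1+i2)/2+36*ex,"via small",g(522,250,29)-47*ey)
print("wt knob",g(369,528,160),"body",g(370,485,150))
s=ctrl.read_state()["eef_pos"]
E
```

```text
{'clock': np.float64(15.225), 'eef_pos': array([561.318,  74.479, 133.803]), 'tool_rot': array([-3.141e+00, -1.000e-03,  3.083e+00]), 'force': array([ 0.142,  0.573, -5.078]), 'width': np.float64(38.348), 'gripper_force': np.float64(61.765), 'qpos': array([-0.18 ,  0.652, -0.003,  1.854,  0.004,  0.636,  1.327])}
153.25919118740418 153.6190433771923 27.541966883876732
yaw -0.056909361054834025
well via outer [561.59350582  74.27947659  82.        ] via inner [561.12886734  74.17315337  82.        ] via small [559.02930985  73.847271    29.        ]
wt knob [562.22260004  74.4405015  160.        ] body [561.33821021  74.63174561 150.        ]
```

Call:
{"api": "carry_out", "payload": {
  "moves": [
    {"tx": 0.003,"ty": -0.001,"tz": 0.04,"twist": 0,"fingers": 0.3},
    {"tx": 0,"ty": 0,"tz": 0.06,"twist": 0,"fingers": 0.3},
    {"tx": 0,"ty": 0,"tz": 0.06,"twist": 0,"fingers": 0.3},
    {"tx": 0,"ty": 0,"tz": 0.05,"twist": 0,"fingers": 0.3},
    {"tx": 0,"ty": 0,"tz": 0.02,"twist": 0,"fingers": 0.3},
    {"tx": 0,"ty": 0,"tz": 0,"twist": 0,"fingers": 0.3},
    {"tx": 0,"ty": 0,"tz": 0,"twist": 0,"fingers": 0.3}
  ]
}}

```text
clock: 16.1
eef_pos: [561.5, 75.4, 65.8]
tool_rot: [3.141, 0.001, 3.085]
force: [-0.2, -0.4, -5.2]
width: 38.0
gripper_force: 61.8
```

Call:
{"api": "carry_out", "payload": {
  "moves": [
    {"tx": 0,"ty": 0,"tz": 0.006,"twist": 0,"fingers": 0.3},
    {"tx": 0,"ty": 0,"tz": 0.006,"twist": 0,"fingers": 0.3},
    {"tx": 0,"ty": 0,"tz": 0,"twist": 0,"fingers": 0.3}
  ]
}}

```text
clock: 16.48
eef_pos: [560.9, 75.2, 61.7]
tool_rot: [-3.142, -0.0, 3.085]
force: [0.1, -0.3, -3.5]
width: 38.3
gripper_force: 61.8
```

Call:
{"api": "carry_out", "payload": {
  "moves": [
    {"tx": 0,"ty": 0,"tz": 0.004,"twist": 0,"fingers": 0.3},
    {"tx": 0,"ty": 0,"tz": 0,"twist": 0,"fingers": 0.3},
    {"tx": 0,"ty": 0,"tz": 0,"twist": 0,"fingers": 0.3}
  ]
}}

```text
clock: 16.85
eef_pos: [560.9, 75.2, 60.4]
tool_rot: [-3.142, -0.0, 3.085]
force: [-0.5, 0.2, -5.2]
width: 38.3
gripper_force: 61.8
```

Call:
{"api": "carry_out", "payload": {
  "moves": [
    {"tx": 0,"ty": 0,"tz": 0.004,"twist": 0,"fingers": 0.3},
    {"tx": 0,"ty": 0,"tz": 0.004,"twist": 0,"fingers": 0.3},
    {"tx": 0,"ty": 0,"tz": 0,"twist": 0,"fingers": 0.3}
  ]
}}

```text
clock: 17.23
eef_pos: [560.8, 75.2, 57.9]
tool_rot: [-3.142, -0.0, 3.085]
force: [-0.2, 0.5, -4.4]
width: 38.3
gripper_force: 61.8
```

Call:
{"api": "carry_out", "payload": {
  "moves": [
    {"tx": 0,"ty": 0,"tz": 0.004,"twist": 0,"fingers": 0.3},
    {"tx": 0,"ty": 0,"tz": 0,"twist": 0,"fingers": 0.3}
  ]
}}

```text
clock: 17.48
eef_pos: [560.9, 75.2, 56.8]
tool_rot: [-3.142, -0.0, 3.085]
force: [-0.0, 0.9, -5.6]
width: 38.4
gripper_force: 61.8
```

It's going into the well freely.

Call:
{"api": "carry_out", "payload": {
  "moves": [
    {"tx": 0,"ty": 0,"tz": 0.004,"twist": 0,"fingers": 0.3},
    {"tx": 0,"ty": 0,"tz": 0.004,"twist": 0,"fingers": 0.3},
    {"tx": 0,"ty": 0,"tz": 0,"twist": 0,"fingers": 0.3}
  ]
}}

```text
clock: 17.85
eef_pos: [560.9, 75.3, 54.4]
tool_rot: [-3.142, -0.0, 3.085]
force: [-0.3, -0.6, -5.3]
width: 38.5
gripper_force: 61.8
```

Call:
{"api": "carry_out", "payload": {
  "moves": [
    {"tx": 0,"ty": 0,"tz": 0.003,"twist": 0,"fingers": 0.3},
    {"tx": 0,"ty": 0,"tz": 0,"twist": 0,"fingers": 0.3}
  ]
}}

```text
clock: 18.1
eef_pos: [560.9, 75.2, 53.5]
tool_rot: [3.142, -0.0, 3.085]
force: [-1.1, 0.5, -4.3]
width: 38.3
gripper_force: 61.8
```

Call:
{"api": "carry_out", "payload": {
  "moves": [
    {"tx": 0,"ty": 0,"tz": 0.003,"twist": 0,"fingers": 0.3},
    {"tx": 0,"ty": 0,"tz": 0,"twist": 0,"fingers": 0.3}
  ]
}}

```text
clock: 18.35
eef_pos: [561.0, 75.2, 52.6]
tool_rot: [3.142, 0.0, 3.085]
force: [-0.1, 0.1, -4.7]
width: 38.5
gripper_force: 61.8
```

Call:
{"api": "carry_out", "payload": {
  "moves": [
    {"tx": 0,"ty": 0,"tz": 0.002,"twist": 0,"fingers": 0.3},
    {"tx": 0,"ty": 0,"tz": 0,"twist": 0,"fingers": 0.3}
  ]
}}

```text
clock: 18.6
eef_pos: [561.1, 75.3, 52.2]
tool_rot: [3.142, 0.0, 3.085]
force: [-0.9, -0.4, -4.1]
width: 38.5
gripper_force: 62.0
```

Call:
{"api": "carry_out", "payload": {
  "moves": [
    {"tx": 0,"ty": 0,"tz": 0.002,"twist": 0,"fingers": 0.3},
    {"tx": 0,"ty": 0,"tz": 0,"twist": 0,"fingers": 0.3}
  ]
}}

```text
clock: 18.85
eef_pos: [561.8, 75.2, 52.1]
tool_rot: [3.141, 0.002, 3.085]
force: [-1.1, -0.5, 3.4]
width: 38.5
gripper_force: 62.5
```

Seated on the floor of the well. Releasing.

Call:
{"api": "carry_out", "payload": {
  "moves": [
    {"tx": 0,"ty": 0,"tz": 0,"twist": 0,"fingers": 0.5},
    {"tx": 0,"ty": 0,"tz": 0,"twist": 0,"fingers": 0.6},
    {"tx": 0,"ty": 0,"tz": 0,"twist": 0,"fingers": 0.8},
    {"tx": 0,"ty": 0,"tz": 0,"twist": 0,"fingers": 0.8},
    {"tx": 0,"ty": 0,"tz": 0,"twist": 0,"fingers": 0.8}
  ]
}}

```text
clock: 19.48
eef_pos: [561.0, 75.3, 51.5]
tool_rot: [3.142, -0.0, 3.085]
force: [-0.7, -0.2, -1.9]
width: 68.3
gripper_force: 0.0
```

Call:
{"api": "carry_out", "payload": {
  "moves": [
    {"tx": 0,"ty": 0,"tz": -0.03,"twist": 0,"fingers": 0.8},
    {"tx": 0,"ty": 0,"tz": -0.08,"twist": 0,"fingers": 0.8},
    {"tx": 0,"ty": 0,"tz": -0.12,"twist": 0,"fingers": 0.8},
    {"tx": 0,"ty": 0,"tz": -0.12,"twist": 0,"fingers": 0.8},
    {"tx": 0.05,"ty": 0,"tz": -0.05,"twist": 0,"fingers": 0.8},
    {"tx": 0.1,"ty": 0,"tz": 0,"twist": 0,"fingers": 0},
    {"tx": 0.12,"ty": 0,"tz": 0,"twist": 0,"fingers": 0},
    {"tx": 0.08,"ty": 0,"tz": 0,"twist": 0,"fingers": 0},
    {"tx": 0,"ty": 0,"tz": 0,"twist": 0,"fingers": 0},
    {"tx": 0,"ty": 0,"tz": 0,"twist": 0,"fingers": 0}
  ]
}}

```text
clock: 20.72
eef_pos: [457.7, 81.3, 172.1]
tool_rot: [3.141, 0.002, 3.085]
force: [-0.0, 0.1, -0.8]
width: -0.0
gripper_force: 0.0
```

```bash
python3 - <<'E'
from h import *
st()
w=cam("wrist"); t=cam("top")
a=np.clip(w["color"]*1.3,0,255).astype(np.uint8)
a=cv2.resize(a,(400,250)); b=cv2.resize(np.clip(t["color"][140:250,230:400]*1.6,0,255).astype(np.uint8),(400,259),interpolation=3)
o=np.vstack([a,b]); cv2.imwrite("pics/c5.png",o)
E
```

```text
{'clock': np.float64(20.725), 'eef_pos': array([457.748,  81.327, 172.057]), 'tool_rot': array([3.141e+00, 2.000e-03, 3.085e+00]), 'force': array([-0.019,  0.093, -0.759]), 'width': np.float64(-0.045), 'gripper_force': np.float64(0.0), 'qpos': array([-0.234,  0.478, -0.003,  2.094,  0.003,  0.567,  1.275])}
```

View pics/c5.png

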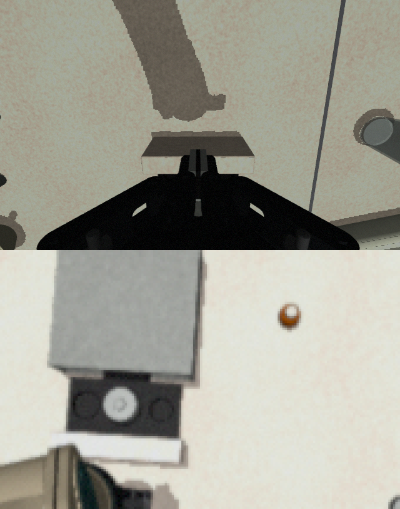

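The weight stands in the big well and the drawer is out. Descending to push it shut.

Call:
{"api": "carry_out", "payload": {
  "moves": [
    {"tx": 0,"ty": 0,"tz": 0.12,"twist": 0,"fingers": 0},
    {"tx": 0,"ty": 0,"tz": 0.12,"twist": 0,"fingers": 0},
    {"tx": 0,"ty": 0,"tz": 0.125,"twist": 0,"fingers": 0},
    {"tx": -0.02,"ty": 0,"tz": 0,"twist": 0,"fingers": 0},
    {"tx": -0.03,"ty": 0,"tz": 0,"twist": 0,"fingers": 0},
    {"tx": -0.02,"ty": 0,"tz": 0,"twist": 0,"fingers": 0},
    {"tx": -0.006,"ty": 0,"tz": 0,"twist": 0,"fingers": 0},
    {"tx": -0.006,"ty": 0,"tz": 0,"twist": 0,"fingers": 0},
    {"tx": -0.006,"ty": 0,"tz": 0,"twist": 0,"fingers": 0},
    {"tx": -0.006,"ty": 0,"tz": 0,"twist": 0,"fingers": 0},
    {"tx": -0.006,"ty": 0,"tz": 0,"twist": 0,"fingers": 0}
  ]
}}

```text
clock: 22.2
eef_pos: [485.9, 79.5, 61.9]
tool_rot: [-3.142, -0.001, 3.085]
force: [-1.0, 0.1, 1.0]
width: -0.1
gripper_force: 0.8
```

Call:
{"api": "carry_out", "payload": {
  "moves": [
    {"tx": -0.008,"ty": 0,"tz": 0,"twist": 0,"fingers": 0},
    {"tx": -0.012,"ty": 0,"tz": 0,"twist": 0,"fingers": 0},
    {"tx": -0.018,"ty": 0,"tz": 0,"twist": 0,"fingers": 0},
    {"tx": -0.02,"ty": 0,"tz": 0,"twist": 0,"fingers": 0},
    {"tx": -0.02,"ty": 0,"tz": 0,"twist": 0,"fingers": 0},
    {"tx": -0.02,"ty": 0,"tz": 0,"twist": 0,"fingers": 0},
    {"tx": -0.02,"ty": 0,"tz": 0,"twist": 0,"fingers": 0},
    {"tx": -0.02,"ty": 0,"tz": 0,"twist": 0,"fingers": 0},
    {"tx": -0.02,"ty": 0,"tz": 0,"twist": 0,"fingers": 0},
    {"tx": -0.02,"ty": 0,"tz": 0,"twist": 0,"fingers": 0},
    {"tx": -0.014,"ty": 0,"tz": 0,"twist": 0,"fingers": 0},
    {"tx": -0.008,"ty": 0,"tz": 0,"twist": 0,"fingers": 0}
  ]
}}

```text
clock: 23.7
eef_pos: [546.2, 76.1, 61.9]
tool_rot: [3.142, -0.0, 3.085]
force: [-1.4, -0.3, -1.1]
width: 0.1
gripper_force: 1.1
```

Call:
{"api": "carry_out", "payload": {
  "moves": [
    {"tx": -0.01,"ty": 0,"tz": 0,"twist": 0,"fingers": 0},
    {"tx": -0.01,"ty": 0,"tz": 0,"twist": 0,"fingers": 0},
    {"tx": -0.01,"ty": 0,"tz": 0,"twist": 0,"fingers": 0},
    {"tx": -0.01,"ty": 0,"tz": 0,"twist": 0,"fingers": 0},
    {"tx": -0.01,"ty": 0,"tz": 0,"twist": 0,"fingers": 0},
    {"tx": -0.01,"ty": 0,"tz": 0,"twist": 0,"fingers": 0},
    {"tx": -0.01,"ty": 0,"tz": 0,"twist": 0,"fingers": 0},
    {"tx": -0.01,"ty": 0,"tz": 0,"twist": 0,"fingers": 0},
    {"tx": -0.01,"ty": 0,"tz": 0,"twist": 0,"fingers": 0},
    {"tx": 0,"ty": 0,"tz": 0,"twist": 0,"fingers": 0}
  ]
}}

```text
clock: 24.95
eef_pos: [573.5, 74.5, 62.0]
tool_rot: [3.141, 0.001, 3.085]
force: [-1.6, 2.4, -0.6]
width: 0.2
gripper_force: 1.1
```

Call:
{"api": "carry_out", "payload": {
  "moves": [
    {"tx": -0.003,"ty": 0,"tz": 0,"twist": 0,"fingers": 0},
    {"tx": -0.003,"ty": 0,"tz": 0,"twist": 0,"fingers": 0},
    {"tx": -0.003,"ty": 0,"tz": 0,"twist": 0,"fingers": 0},
    {"tx": 0,"ty": 0,"tz": 0,"twist": 0,"fingers": 0}
  ]
}}

```text
clock: 25.45
eef_pos: [575.9, 74.4, 62.0]
tool_rot: [3.142, 0.0, 3.085]
force: [-2.3, 1.2, 0.3]
width: 0.1
gripper_force: 1.1
```

Call:
{"api": "carry_out", "payload": {
  "moves": [
    {"tx": -0.003,"ty": 0,"tz": 0,"twist": 0,"fingers": 0},
    {"tx": -0.003,"ty": 0,"tz": 0,"twist": 0,"fingers": 0},
    {"tx": -0.003,"ty": 0,"tz": 0,"twist": 0,"fingers": 0},
    {"tx": 0,"ty": 0,"tz": 0,"twist": 0,"fingers": 0}
  ]
}}

```text
clock: 25.95
eef_pos: [578.6, 74.2, 62.0]
tool_rot: [3.142, 0.0, 3.085]
force: [-3.2, 1.8, 1.3]
width: -0.1
gripper_force: 1.3
```

Call:
{"api": "carry_out", "payload": {
  "moves": [
    {"tx": -0.003,"ty": 0,"tz": 0,"twist": 0,"fingers": 0},
    {"tx": 0,"ty": 0,"tz": 0,"twist": 0,"fingers": 0}
  ]
}}

```text
clock: 26.2
eef_pos: [579.4, 74.2, 62.0]
tool_rot: [3.142, 0.0, 3.085]
force: [-2.8, 2.1, 0.9]
width: 0.2
gripper_force: 1.3
```

Call:
{"api": "carry_out", "payload": {
  "moves": [
    {"tx": -0.002,"ty": 0,"tz": 0,"twist": 0,"fingers": 0},
    {"tx": 0,"ty": 0,"tz": 0,"twist": 0,"fingers": 0}
  ]
}}

```text
clock: 26.45
eef_pos: [580.0, 74.2, 62.0]
tool_rot: [3.142, 0.0, 3.085]
force: [-3.6, 1.3, -0.0]
width: 0.4
gripper_force: 1.4
```

Call:
{"api": "carry_out", "payload": {
  "moves": [
    {"tx": -0.003,"ty": 0,"tz": 0,"twist": 0,"fingers": 0},
    {"tx": 0,"ty": 0,"tz": 0,"twist": 0,"fingers": 0}
  ]
}}

```text
clock: 26.7
eef_pos: [580.5, 74.1, 62.0]
tool_rot: [-3.142, -0.001, 3.085]
force: [-3.7, 0.7, 2.5]
width: 0.1
gripper_force: 2.0
```

Call:
{"api": "carry_out", "payload": {
  "moves": [
    {"tx": -0.002,"ty": 0,"tz": 0,"twist": 0,"fingers": 0},
    {"tx": 0,"ty": 0,"tz": 0,"twist": 0,"fingers": 0}
  ]
}}

```text
clock: 26.95
eef_pos: [580.6, 74.1, 62.0]
tool_rot: [-3.141, -0.002, 3.085]
force: [-5.8, 0.5, 3.0]
width: -0.1
gripper_force: 2.7
```

Call:
{"api": "carry_out", "payload": {
  "moves": [
    {"tx": -0.001,"ty": 0,"tz": 0,"twist": 0,"fingers": 0},
    {"tx": 0,"ty": 0,"tz": 0,"twist": 0,"fingers": 0},
    {"tx": 0.015,"ty": 0,"tz": 0,"twist": 0,"fingers": 0},
    {"tx": 0.015,"ty": 0,"tz": 0,"twist": 0,"fingers": 0},
    {"tx": 0.015,"ty": 0,"tz": 0,"twist": 0,"fingers": 0},
    {"tx": 0.015,"ty": 0,"tz": 0,"twist": 0,"fingers": 0},
    {"tx": 0.04,"ty": 0,"tz": 0,"twist": 0,"fingers": 0},
    {"tx": 0.12,"ty": 0,"tz": 0,"twist": 0,"fingers": 0},
    {"tx": 0.15,"ty": 0,"tz": 0,"twist": 0,"fingers": 0},
    {"tx": 0.1,"ty": 0,"tz": 0,"twist": 0,"fingers": 0},
    {"tx": 0,"ty": 0,"tz": 0,"twist": 0,"fingers": 0},
    {"tx": 0,"ty": 0,"tz": 0,"twist": 0,"fingers": 0}
  ]
}}

```text
clock: 28.45
eef_pos: [442.3, 82.2, 62.3]
tool_rot: [3.141, 0.002, 3.085]
force: [1.1, 0.1, -0.4]
width: -0.4
gripper_force: 0.0
```

```bash
python3 - <<'E'
from h import *
st()
t=cam("top"); s=cam("side")
b=cv2.resize(np.clip(t["color"][120:265,240:435]*1.6,0,255).astype(np.uint8),(390,290),interpolation=3)
a=cv2.resize(np.clip(s["color"][100:250,230:450]*1.6,0,255).astype(np.uint8),(390,266),interpolation=3)
cv2.imwrite("pics/c6.png",np.vstack([b,a]))
E
```

```text
{'clock': np.float64(28.45), 'eef_pos': array([442.25 ,  82.207,  62.302]), 'tool_rot': array([3.141e+00, 2.000e-03, 3.085e+00]), 'force': array([ 1.137,  0.074, -0.402]), 'width': np.float64(-0.37), 'gripper_force': np.float64(0.0), 'qpos': array([-0.244,  0.68 , -0.003,  2.206,  0.008,  0.253,  1.259])}
```

View pics/c6.png

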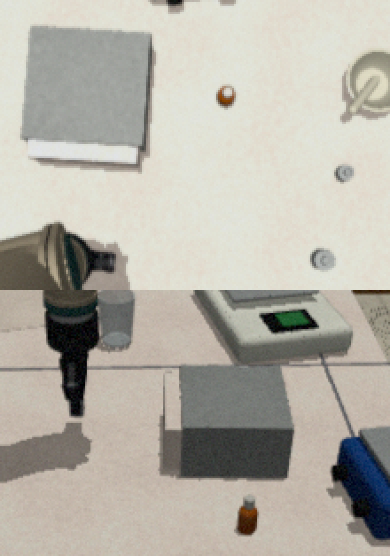

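The drawer is shut with its front at the original latched place, and the arm is clear.

```bash
python3 -c "
from cell import job
print(job.finish_job())"
```

```text
the job is handed in; nothing more can be done
None
```

I handed the job in at about 28.5 s. The large weight stands upright in the big well and the drawer is shut at its latched position; the highest push force I read was 6.7 N, and nothing else in view on the bench moved. The judge returned no result.

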